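Load the drilling jig with the profile it is set for

ROBOT

A 6-joint arm with a two-finger parallel gripper is mounted at the origin on a cart in front of the work surface, level with it; the furniture and walls round the work are solid. World frame = base frame: x ahead of the robot, y to its left, z up, the work surface at z = 0. Lengths are in mm, angles in rad, forces in N, time in s.
With the tool pointing down it reaches from about 350 to 975 mm from the base axis. Payload 7.1 kg.
Tool frame: the origin (TCP) lies between the finger pads; the fingertips stand 17 mm ahead of it and the grasp point (between the pads) lies 2 mm behind it; z points along the fingers, y is the line along which they close (so a half turn about z gives the same grasp; the last joint's range is limited). The gripper opens to 88 mm and grips with 3 to 60 N. Pads are 20 mm wide; open, the fingers measure 115 mm over their backs; the gripper's body (75 mm by 178 mm) begins 61 mm behind the grasp point.
Start: joints at [-1.165, 0.423, 1.63, -0, 1.089, -0.019], TCP at [257.602, -569.426, 239.675] pointing down, gripper open.
Joint ranges: [-3, 3], [-0.9, 2.11], [0.09, 2.58], [-1.31, 4.45], [0.11, 2.69], [-2.54, 2.54]. Speed limits (rad/s): [2.39, 2.39, 3.01, 3.14, 3.14, 3.14].

INTERFACE

Orientations are given as a rotation vector (axis times angle).
In Python, from workcell import ctrl gives the robot as it stands.
- The arm moves only by the shell command python3 jog.py 'ROWS' [OPENING]. ROWS is a JSON list that holds a single list of rows (three levels of brackets), with 1 to 5 rows, each of 6 numbers: dx, dy, dz in normalised numbers (1 is 250 mm), then a rotation vector rx, ry, rz in fractions of the full range, 1 being 120 degrees; each row shifts and turns the commanded pose from where the row before left it, along the tool's axes as they then stand; what a row does not reach is not made up. A row lasts 1/12 s, in which the tool goes at most 41.7 mm and 0.125 rad, less where a joint would pass 70% of its speed; a pose out of reach is approached as far as the arm can. OPENING is the finger opening in mm, set as the command begins (- or left out keeps the last). The fingers move at their own pace and stop on an object; the grip force is fixed at half the most. Time passes only in rows, so rows that do not move let the fingers close. It prints the time, the measured TCP pose, the force, the opening and the grip force at its end. Input that does not fit is refused with a message, and nothing moves.
- ctrl.get_obs(): the state, without advancing time (a new reading comes with each control period).
- ctrl.get_image(name): name is "side" or "top" or "wrist"; returns a dict with "img" (384x512x3 uint8, red, green, blue), "fx", "fy", "cx", "cy" (pixels), "R" (3x3) and "t" (3): a world point X has camera coordinates R X + t. Camera axes: x right, y down, z forward; pixel columns grow to the right and rows downward; lengths in mm; the calibration is good to about 2 mm. A picture is of the moment at which its call begins. There is no depth.
- ctrl.close_job(): hands the job in; it is judged then, once.
The state is a dict: "t": time; "qpos": joint angles; "qvel": joint speeds; "joint_torque": joint torques, N m; "ee_pos": TCP position; "orientation": TCP orientation; "ft_force": force on the tool from outside, world axes, zero at the start; "moment": the same for the moment, N m; "width": finger opening in mm; "grasp_force": force on a finger pad.
Only numpy, scipy, OpenCV 4.12 (cv2) and the standard library are available. Lean on these libraries where they do the work, as an engineer would, in place of code of your own. Each camera call takes 0.05 s, during which the arm holds its last target. There are 200 camera calls.

TASK

The drilling jig's end stop has been set for one of the three profile lengths that stand in the plywood rack. Take the profile of that length, lay it flat in the jig's channel so that it fills the space between datum block and end stop and rests on the channel floor, then press the red handle of the toggle clamp fully down so that the rubber foot holds it. Leave the other two profiles standing in the rack, and do not disturb the mug, the red bin or the caliper.

Things in the scene. Friction and masses are not known exactly. Their poses are not given: they have to be found in the camera images.
- profile_short: Short cut length of natural aluminium T-slot profile, 90 x 20 x 40 mm, about 81 g, starts standing on its narrow 20 mm edge in a slot of the rack. Origin: centre of that edge; x along the 90 mm length, y through the 20 mm thickness, z across the 40 mm width (up at the start, level once it lies flat). Ends and faces are alike; any way round will do.
- profile_medium: Medium cut length of natural aluminium T-slot profile, 120 x 20 x 40 mm, about 108 g, starts standing on its narrow 20 mm edge in a slot of the rack. Origin: centre of that edge; x along the 120 mm length, y through the 20 mm thickness, z across the 40 mm width (up at the start, level once it lies flat). Ends and faces are alike; any way round will do.
- profile_long: Long cut length of natural aluminium T-slot profile, 150 x 20 x 40 mm, about 135 g, starts standing on its narrow 20 mm edge in a slot of the rack. Origin: centre of that edge; x along the 150 mm length, y through the 20 mm thickness, z across the 40 mm width (up at the start, level once it lies flat). Ends and faces are alike; any way round will do.
- profile_short_center (a point): Centre of the short profile's volume; axes as its body.
- profile_medium_center (a point): Centre of the medium profile's volume; axes as its body.
- profile_long_center (a point): Centre of the long profile's volume; axes as its body.
- stock_rack: Plywood rack, fixed: plate 104 x 190 x 10 mm, origin under its centre. Three slots 23 mm wide along its x at y = -75, 0, 75 mm; which profile is where varies. The profiles rest on the plate, centred at x = 0, upper edge 50 mm above the desk. Comb teeth, 18 mm above the plate, hold them 26 to 40 mm either side of the middle; between them the profile is free to grasp.
- jig: Drilling jig, fixed: aluminium plate 96 x 290 x 12 mm, origin under its centre, y along it, x to its back side. At its -y end stands the toggle clamp, 24 mm wide, 54 and 61 mm high at its pivots (arm open: upright, leaning back from the channel, up to 150 mm high).
- seat (a point): On the channel floor (12 mm above the desk), on its centre line, at the datum face; axes as the jig. The channel runs to +y, 44 mm wide between dark rails 5 mm high, 14 mm wide, inner top edges chamfered 2.5 mm. Datum block at y < 0: 72 x 15 x 15 mm high. A drill-bush block 26 mm high stands at y = 8 to 32 mm, x = 33 to 48 mm.
- end_stop: Steel end stop, 42 x 16 x 15 mm, screwed to the channel floor in one of three places (black plugs close the other two); it cannot be moved. Origin: centre of its underside, axes as the jig.
- stop_face (a point): Foot of the end stop's face towards the datum block, on the centre line. Its y from seat is the length the jig is set for plus 4 mm of play: 94, 124 or 154 mm.
- clamp_handle (a joint): Angle of the clamp's red handle (rad): 0 = fully down (level, clamp locked), about 1.1 = open (its stop at 1.12). It stays where it is left (friction; about 2 N at the grip moves it). Lowering the handle swings the arm down over the channel, fast at first and slowly at the end; the last 0.15 rad press the foot on the profile.
- handle_pivot (a point): The handle's pivot pin, fixed to the jig. From here the handle runs towards the jig's -y, 112 mm long, and turns about the jig's x; at angle a it points along (0, -cos a, sin a) of the jig.
- handle_grip (a point): On the upper side of the red grip (round, 15 mm thick), 85 mm along the handle from the pivot and 9.5 mm off the pivot line; moves with the handle. Press here, square to the handle, following the arc.
- clamp_foot: Black rubber foot, 17 mm across, 9 mm high, on a spring spindle at the end of the clamp arm; closed, it comes down on the channel's centre line 30 mm from the datum face and presses a flat profile with about 8 N. Origin: centre of its lower face.
- desk_mug: Spotted mug, 92 x 127 x 93 mm, bystander behind the jig.
- bin_tnuts: Small red bin of T-nuts, 70 x 100 x 35 mm, bystander behind the jig.
- caliper: Vernier caliper, 74 x 216 x 9 mm, lying flat on the desk to the right in front, bystander.

How it is judged (in metres and radians):
On the way:
1. the profile that matches the end stop lies flat on the channel floor, clamp still open (((y of stop_face in the frame of seat between 0.084 and 0.104 m and y of profile_short_center in the frame of seat between 0.042 and 0.052 m and x of profile_short_center in the frame of seat between -0.005 and 0.005 m and z of profile_short_center in the frame of seat between 0.0075 and 0.0125 m and angle between the y axis of profile_short and the z axis of jig, either way round below 0.06 rad and angle between the x axis of profile_short and the y axis of jig, either way round below 0.06 rad) or (y of stop_face in the frame of seat between 0.114 and 0.134 m and y of profile_medium_center in the frame of seat between 0.057 and 0.067 m and x of profile_medium_center in the frame of seat between -0.005 and 0.005 m and z of profile_medium_center in the frame of seat between 0.0075 and 0.0125 m and angle between the y axis of profile_medium and the z axis of jig, either way round below 0.06 rad and angle between the x axis of profile_medium and the y axis of jig, either way round below 0.06 rad) or (y of stop_face in the frame of seat between 0.144 and 0.164 m and y of profile_long_center in the frame of seat between 0.072 and 0.082 m and x of profile_long_center in the frame of seat between -0.005 and 0.005 m and z of profile_long_center in the frame of seat between 0.0075 and 0.0125 m and angle between the y axis of profile_long and the z axis of jig, either way round below 0.06 rad and angle between the x axis of profile_long and the y axis of jig, either way round below 0.06 rad)) and value of joint clamp_handle above 0.4 rad), for 0.2 s.
At the end, for the whole second after the job is handed in: The profile matching the end stop lies flat on the channel floor (centre within 5 mm of nominal each way, 2.5 mm in height; within 0.06 rad), handle below 0.10 rad, foot pressing on it over 1.5 N, profile at rest; the other two stand in the rack, moved under 20 mm, tilted under 0.2 rad (((y of stop_face in the frame of seat between 0.084 and 0.104 m and y of profile_short_center in the frame of seat between 0.042 and 0.052 m and x of profile_short_center in the frame of seat between -0.005 and 0.005 m and z of profile_short_center in the frame of seat between 0.0075 and 0.0125 m and angle between the y axis of profile_short and the z axis of jig, either way round below 0.06 rad and angle between the x axis of profile_short and the y axis of jig, either way round below 0.06 rad and value of joint clamp_handle below 0.1 rad and contact force between clamp_foot and profile_short above 1.5 N and linear speed of profile_short below 0.01 m/s and distance of each of profile_medium, profile_long from where it was at the start of the episode below 0.02 m and angle between each of profile_medium, profile_long's own z axis and vertical below 0.2 rad) or (y of stop_face in the frame of seat between 0.114 and 0.134 m and y of profile_medium_center in the frame of seat between 0.057 and 0.067 m and x of profile_medium_center in the frame of seat between -0.005 and 0.005 m and z of profile_medium_center in the frame of seat between 0.0075 and 0.0125 m and angle between the y axis of profile_medium and the z axis of jig, either way round below 0.06 rad and angle between the x axis of profile_medium and the y axis of jig, either way round below 0.06 rad and value of joint clamp_handle below 0.1 rad and contact force between clamp_foot and profile_medium above 1.5 N and linear speed of profile_medium below 0.01 m/s and distance of each of profile_short, profile_long from where it was at the start of the episode below 0.02 m and angle between each of profile_short, profile_long's own z axis and vertical below 0.2 rad) or (y of stop_face in the frame of seat between 0.144 and 0.164 m and y of profile_long_center in the frame of seat between 0.072 and 0.082 m and x of profile_long_center in the frame of seat between -0.005 and 0.005 m and z of profile_long_center in the frame of seat between 0.0075 and 0.0125 m and angle between the y axis of profile_long and the z axis of jig, either way round below 0.06 rad and angle between the x axis of profile_long and the y axis of jig, either way round below 0.06 rad and value of joint clamp_handle below 0.1 rad and contact force between clamp_foot and profile_long above 1.5 N and linear speed of profile_long below 0.01 m/s and distance of each of profile_short, profile_medium from where it was at the start of the episode below 0.02 m and angle between each of profile_short, profile_medium's own z axis and vertical below 0.2 rad))); the robot touches nothing.
It fails at once if the mug is moved by more than 30 mm (distance of desk_mug from where it was at the start of the episode above 0.03 m).
It fails at once if the red bin is moved by more than 30 mm (distance of bin_tnuts from where it was at the start of the episode above 0.03 m).
It fails at once if the caliper is moved by more than 30 mm (distance of caliper from where it was at the start of the episode above 0.03 m).
It also fails if it takes over 67 s, if anything falls off the work surface, if the arm or the gripper's body presses on something with over 40 N, if the wrist force passes 120 N, or if a joint passes its speed limit or range.

## Working session

There is one attempt and no reset: what is moved stays moved. The work goes in short steps, Python scripts to look and compute and a shell command to move; the robot and the scene stay as the last step left them, time stands still between calls to the robot, and variables do not carry over. Pictures are saved under pics/ and viewed, at most 10 in all, crops included, and the job is handed in when it is done.

```bash
ls; mkdir -p pics; python3 - <<'E'
from workcell import ctrl
import cv2
for n in("top","side"):
    d=ctrl.get_image(n);cv2.imwrite(f"pics/{n}0.png",d["img"][:,:,::-1])
    import pickle;pickle.dump(d,open(f"{n}0.pkl","wb"))
    print(n,d["fx"],d["cx"],d["cy"],d["R"],d["t"])
o=ctrl.get_obs();print(o["t"],o["ee_pos"],o["orientation"],o["width"])
E
```

```text
jog.py
pics
workcell.py
top 347.10813760652 257.95886038905303 184.9708885476472 [[-0.02041732 -0.99922834 -0.03355372]
 [-0.98433386  0.02596898 -0.1743917 ]
 [ 0.17512849  0.02946745 -0.98410451]] [  61.12582193  576.67256111 1140.21062267]
side 363.4682661780942 250.88524669485756 197.05937486376138 [[ 0.96955656  0.24425606  0.01729313]
 [ 0.12449603 -0.43089967 -0.89377078]
 [-0.21085732  0.86871425 -0.44819051]] [-576.98762786  -11.56671434 1171.40034789]
0.1 [ 257.4157633  -569.00172382  238.99801812] [-3.06971160e+00 -6.61912045e-01  4.15781462e-04] 87.63336443305934
```

View pics/top0.png

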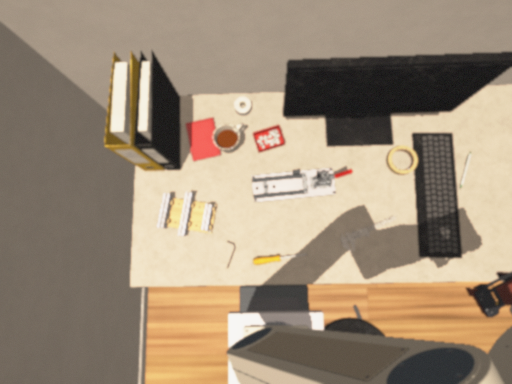

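View pics/side0.png

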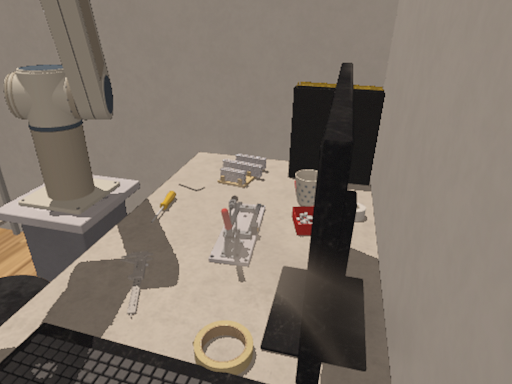

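The top view shows the rack at about (187,213) with three profiles, and the jig at about (293,183) with its clamp at the right end (325,178). The jig's +y runs to image left. I'll enlarge both areas.

```bash
cat > h.py <<'E'
import numpy as np,cv2,pickle
from scipy.spatial.transform import Rotation as Ro
def ray(d,u,v,z):
    "world point at height z seen at pixel u,v"
    R=np.array(d["R"]);t=np.array(d["t"]);c=-R.T@t
    w=R.T@np.array([(u-d["cx"])/d["fx"],(v-d["cy"])/d["fy"],1])
    return c+w*(z-c[2])/w[2]
def proj(d,X):
    p=np.array(d["R"])@np.array(X,float)+d["t"];return p[0]/p[2]*d["fx"]+d["cx"],p[1]/p[2]*d["fy"]+d["cy"]
def load(n): return pickle.load(open(n+".pkl","rb"))
def snap(n,tag):
    from workcell import ctrl
    d=ctrl.get_image(n);cv2.imwrite(f"pics/{tag}.png",d["img"][:,:,::-1]);pickle.dump(d,open(tag+".pkl","wb"));return d
E
python3 - <<'E'
from h import *
d=load("top0")
c=d["img"][155:245,150:360,::-1]
cv2.imwrite("pics/c0.png",cv2.resize(c,None,fx=3.8,fy=3.8,interpolation=cv2.INTER_CUBIC))
print(ray(d,187,213,20),ray(d,293,183,12))
E
```

```text
[490.50502708 299.10142637  20.        ] [588.8249187  -75.45692256  12.        ]
```

View pics/c0.png

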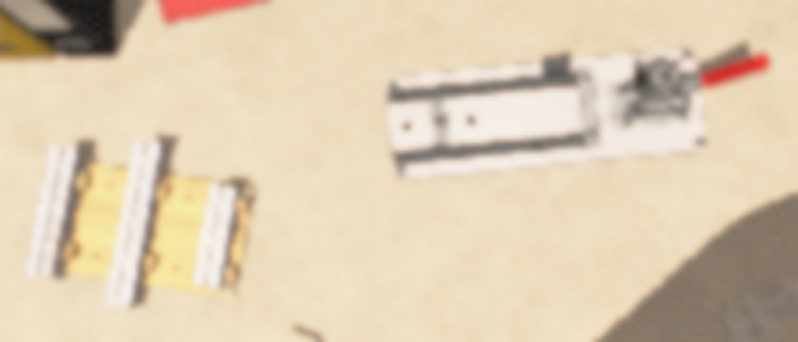

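The end stop sits at crop x≈440, between the plugs at 405 and 471. That makes it the middle position, so the jig is set for **medium**. The left-hand profile (crop (65,145) to (42,277)) is of medium length; the middle one is long and the right one short. I'll check this numerically.

```bash
python3 - <<'E'
from h import *
d=load("top0")
g=lambda x,y,z:ray(d,150+(x+.5)/3.8-.5,155+(y+.5)/3.8-.5,z).round(0)
L=lambda a,b:np.linalg.norm(a-b).round(0)
for n,a,b in(("left",(63,145),(40,277)),("mid",(148,140),(122,305)),("right",(225,182),(207,287))):
    A,B=g(*a,50),g(*b,50);print(n,A,B,L(A,B),"yaw",np.arctan2(*(A-B)[1::-1]))
A,B=g(391,82,12),g(693,52,12);print("jig back edge",A,B,L(A,B),np.arctan2(-(A-B)[0],(A-B)[1]))
A,B=g(399,178,12),g(703,145,12);print("jig front",A,B,L(A,B))
D=g(584,106,20)
for n,p in(("plug",(405,126)),("stop",(437,122)),("plug",(471,120))):print(n,g(*p,15),L(g(*p,20),D))
from workcell import ctrl
o=ctrl.get_obs();print(Ro.from_rotvec(o["orientation"]).as_matrix().round(3))
E
```

```text
left [559. 365.  50.] [440. 383.  50.] 120.0 yaw -0.15012248601576222
mid [562. 288.  50.] [414. 309.  50.] 149.0 yaw -0.14095098109267074
right [522. 217.  50.] [428. 233.  50.] 95.0 yaw -0.16859693960942962
jig back edge [617.  68.  12.] [ 638. -216.   12.] 285.0 0.07380933597254573
jig front [526.  62.  12.] [ 550. -220.   12.] 283.0
plug [575.  55.  15.] 167.0
stop [578.  25.  15.] 136.0
plug [579.  -6.  15.] 105.0
[[ 0.911  0.412 -0.001]
 [ 0.412 -0.911  0.001]
 [ 0.    -0.001 -1.   ]]
```

Lengths come out at 120, 149 and 95 mm, so the left profile is the medium one, and the stop is the middle one. I'll travel to above it.

Units first: shifts go in shares of 250 mm and turns go in shares of 120 degrees. So -31.6 mm is -0.1264, 25.4 mm is 0.1016.

```bash

R='x'
python3 jog.py '[[[0.1016, -0.1264, -0.004, 0, 0, 0], [0.1016, -0.1264, -0.004, 0, 0, 0], [0.1016, -0.1264, -0.004, 0, 0, 0], [0.1016, -0.1264, -0.004, 0, 0, 0], [0.1016, -0.1264, -0.004, 0, 0, 0]]]' 88
python3 jog.py '[[[0.1016, -0.1264, -0.004, 0, 0, 0], [0.1016, -0.1264, -0.004, 0, 0, 0], [0.1016, -0.1264, -0.004, 0, 0, 0], [0.1016, -0.1264, -0.004, 0, 0, 0], [0.1016, -0.1264, -0.004, 0, 0, 0]]]'
python3 jog.py '[[[0.1016, -0.1264, -0.004, 0, 0, 0], [0.1016, -0.1264, -0.004, 0, 0, 0], [0.1016, -0.1264, -0.004, 0, 0, 0], [0.1016, -0.1264, -0.004, 0, 0, 0], [0.1016, -0.1264, -0.004, 0, 0, 0]]]'
python3 jog.py '[[[0.1016, -0.1264, -0.004, 0, 0, 0], [0.1016, -0.1264, -0.004, 0, 0, 0], [0.1016, -0.1264, -0.004, 0, 0, 0], [0.1016, -0.1264, -0.004, 0, 0, 0], [0.1016, -0.1264, -0.004, 0, 0, 0]]]'
python3 jog.py '[[[0.1016, -0.1264, -0.004, 0, 0, 0], [0.1016, -0.1264, -0.004, 0, 0, 0], [0, 0, 0, 0, 0, -0.0573], [0, 0, 0, 0, 0, -0.0573], [0, 0, 0, 0, 0, -0.0573]]]'
python3 jog.py '[[[0, 0, 0, 0, 0, -0.0573], [0, 0, 0, 0, 0, -0.0573], [0, 0, 0, 0, 0, -0.0573], [0, 0, 0, 0, 0, -0.0573], [0, 0, 0, 0, 0, -0.0573]]]'
python3 jog.py '[[[0, 0, 0, 0, 0, -0.0573], [0, 0, 0, 0, 0, -0.0573], [0, 0, 0, 0, 0, -0.0573], [0, 0, 0, 0, 0, -0.0573], [0, 0, 0, 0, 0, -0.0573]]]'
python3 jog.py '[[[0, 0, 0, 0, 0, -0.0573], [0, 0, 0, 0, 0, -0.0573], [0, 0, 0, 0, 0, -0.0573], [0, 0, 0, 0, 0, -0.0573], [0, 0, 0, 0, 0, -0.0573]]]'
python3 jog.py '[[[0, 0, 0, 0, 0, -0.0573], [0, 0, 0, 0, 0, -0.0573], [0, 0, 0, 0, 0, -0.0573], [0, 0, 0, 0, 0, -0.0224], [0, 0, 0, 0, 0, 0]]]'
python3 - <<'E'
from h import *
from workcell import ctrl
d=snap("wrist","w1")
o=ctrl.get_obs();print(o["ee_pos"],o["qpos"].round(2) if hasattr(o["qpos"],"round") else o["qpos"]);print(Ro.from_rotvec(o["orientation"]).as_matrix().round(3))
print(-np.array(d["R"]).T@d["t"],d["R"])
E
```

```text
t: 0.52
ee_pos: [308.0, -371.1, 244.3]
orientation: [-3.071, -0.661, 0.0]
ft_force: [0.3, 0.4, 1.0]
width: 87.7
grasp_force: 0.0
t: 0.93
ee_pos: [358.6, -174.9, 249.7]
orientation: [-3.071, -0.661, 0.0]
ft_force: [1.5, 0.2, 0.7]
width: 87.9
grasp_force: 0.0
t: 1.35
ee_pos: [409.2, 21.5, 254.8]
orientation: [3.071, 0.662, 0.0]
ft_force: [1.1, -0.9, 0.6]
width: 87.6
grasp_force: 0.0
t: 1.77
ee_pos: [459.8, 217.9, 259.5]
orientation: [3.071, 0.663, -0.001]
ft_force: [0.4, -0.9, 0.8]
width: 87.6
grasp_force: 0.0
t: 2.18
ee_pos: [479.8, 295.1, 261.0]
orientation: [2.898, 1.212, -0.002]
ft_force: [0.2, -0.4, -0.1]
width: 87.9
grasp_force: 0.0
t: 2.6
ee_pos: [480.0, 294.2, 261.3]
orientation: [-2.412, -2.013, 0.001]
ft_force: [0.6, -0.6, 0.5]
width: 87.5
grasp_force: 0.0
t: 3.02
ee_pos: [480.0, 294.1, 261.3]
orientation: [-1.709, -2.635, 0.001]
ft_force: [0.2, 1.0, -0.3]
width: 88.0
grasp_force: 0.0
t: 3.43
ee_pos: [480.0, 294.1, 261.3]
orientation: [-0.854, -3.023, 0.001]
ft_force: [0.5, -0.1, 0.2]
width: 87.8
grasp_force: 0.0
t: 3.85
ee_pos: [480.0, 294.2, 261.3]
orientation: [-0.232, -3.132, 0.001]
ft_force: [1.1, 0.3, -0.4]
width: 88.1
grasp_force: 0.0
[480.01839347 294.16714096 261.38646472] [ 0.53  0.31  1.75  0.    1.09 -0.89]
[[-0.989  0.15  -0.001]
 [ 0.15   0.989 -0.   ]
 [ 0.    -0.    -1.   ]]
[412.1611089  303.88828029 405.47651574] [[ 1.47680927e-01  9.89034996e-01 -3.46255262e-04]
 [ 9.57129997e-01 -1.42828708e-01  2.51996288e-01]
 [ 2.49183692e-01 -3.75464568e-02 -9.67728139e-01]]
```

View pics/w1.png

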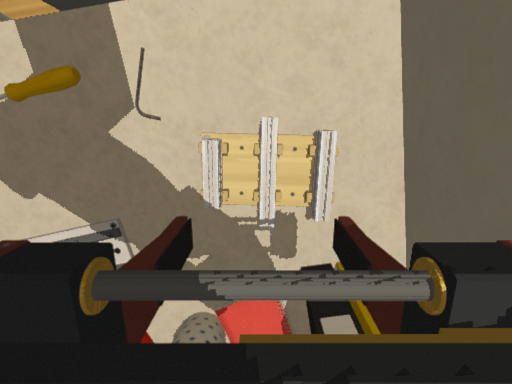

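The wrist view shows the rack at about (268,170). Medium is at right from (327,131) to (322,221), long is in the middle, and short is at left. I'll enlarge for precise edges, with the model overlaid.

```bash
python3 - <<'E'
from h import *
d=load("w1")
c=d["img"][105:240,190:350,::-1]
cv2.imwrite("pics/w1c.png",cv2.resize(c,None,fx=4.4,fy=4.4,interpolation=cv2.INTER_CUBIC))
E
```

```text
(no output)
```

View pics/w1c.png

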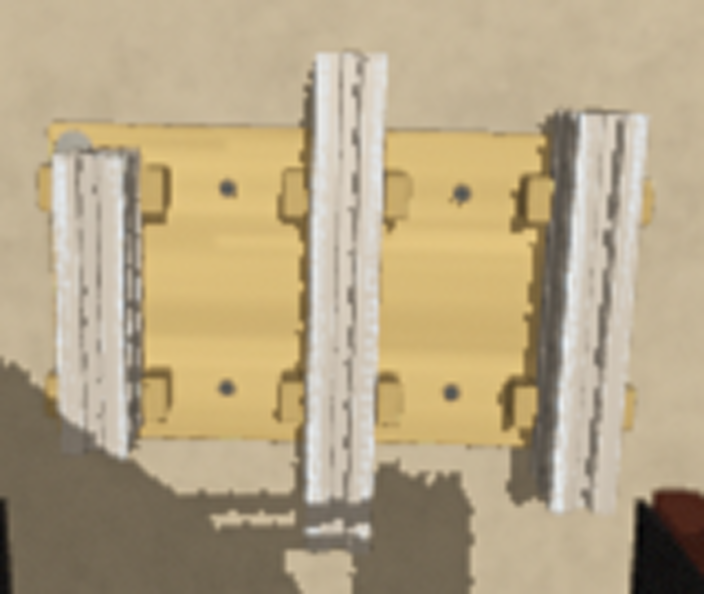

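In the crop, the medium's top-face corners are (578,112), (648,115), (618,512) and (551,510).

```bash
python3 - <<'E'
from h import *
d=load("w1")
f=lambda p,z:ray(d,190+(p[0]+.5)/4.4-.5,105+(p[1]+.5)/4.4-.5,z)
for c in([(578,112),(648,115),(618,512),(551,510)],[(316,54),(388,56),(372,540),(303,535)],[(54,153),(124,150),(128,457),(60,452)]):
    P=np.array([f(p,50) for p in c]);a=(P[3]+P[2]-P[0]-P[1])/2
    print(P.mean(0).round(1),"len",np.linalg.norm(a).round(1),"wid",np.linalg.norm(P[1]-P[0]).round(1),"yaw",np.arctan2(a[1],a[0]).round(3))
E
```

```text
[496.9 373.9  50. ] len 119.2 wid 19.8 yaw -0.162
[482.3 300.5  50. ] len 143.9 wid 20.1 yaw -0.173
[471.1 227.   50. ] len 90.5 wid 20.0 yaw -0.179
```

The checks are consistent (120/20 mm sizes, 75 mm pitch). Medium centre is (496,374) and yaw is −0.165. Descend and grip.

To row units: 40.6 mm is 0.1624, 40 mm is 0.16, 0.015 rad is 0.0072.

```bash

python3 jog.py '[[[-0.008, 0.1624, 0, 0, 0, 0.0072], [-0.008, 0.1624, 0, 0, 0, 0], [0, 0, 0.16, 0, 0, 0], [0, 0, 0.16, 0, 0, 0], [0, 0, 0.16, 0, 0, 0]]]' 50
python3 jog.py '[[[0, 0, 0.12, 0, 0, 0], [0, 0, 0.1, 0, 0, 0], [0, 0, 0.08, 0, 0, 0], [0, 0, 0.0576, 0, 0, 0], [0, 0, 0, 0, 0, 0]]]'
python3 jog.py '[[[0, 0, 0, 0, 0, 0], [0, 0, 0, 0, 0, 0], [0, 0, 0, 0, 0, 0], [0, 0, 0, 0, 0, 0], [0, 0, 0, 0, 0, 0]]]' 10
python3 jog.py '[[[0, 0, 0, 0, 0, 0], [0, 0, -0.02, 0, 0, 0], [0, 0, -0.08, 0, 0, 0], [0, 0, -0.16, 0, 0, 0], [0, 0, -0.16, 0, 0, 0]]]'
```

```text
t: 4.32
ee_pos: [497.1, 374.9, 140.7]
orientation: [0.26, 3.129, 0.002]
ft_force: [0.1, 0.8, -0.4]
width: 58.0
grasp_force: 0.0
t: 4.73
ee_pos: [495.2, 372.7, 49.1]
orientation: [-0.26, -3.127, 0.005]
ft_force: [-1.2, -0.8, -0.2]
width: 50.0
grasp_force: 0.0
t: 5.15
ee_pos: [497.5, 374.3, 53.5]
orientation: [0.259, 3.129, 0.002]
ft_force: [-0.1, 0.4, -0.2]
width: 20.0
grasp_force: 0.0
t: 5.57
ee_pos: [495.6, 373.0, 157.1]
orientation: [-0.258, -3.128, 0.004]
ft_force: [1.1, 0.3, -0.7]
width: 19.8
grasp_force: 30.0
```

Gripped (20 mm, 30 N). Carry it to the free desk area in front of the jig, turn parallel to the jig, and tilt.

To row units: -39.8 mm is -0.1592, -3.6 mm is -0.0144.

```bash

python3 jog.py '[[[-0.0144, -0.1592, 0, 0, 0, 0], [-0.0144, -0.1592, 0, 0, 0, 0], [-0.0144, -0.1592, 0, 0, 0, 0], [-0.0144, -0.1592, 0, 0, 0, 0], [-0.0144, -0.1592, 0, 0, 0, 0]]]'
python3 jog.py '[[[-0.0144, -0.1592, 0, 0, 0, 0], [-0.0144, -0.1592, 0, 0, 0, 0], [0, 0, 0, 0, 0, 0.0578], [0, 0, 0, 0, 0, 0.0578], [0, 0, 0, 0, 0, 0.0578]]]'
python3 jog.py '[[[0, 0, 0, 0, 0, 0.0578], [0, 0, 0, 0, 0, 0.0578], [0, 0, 0, 0, 0, 0.0578], [0, 0, 0, 0, 0, 0.0578], [0, 0, 0, 0, 0, 0.0578]]]'
python3 jog.py '[[[0, 0, 0, 0, 0, 0.0578], [0, 0, 0, 0, 0, 0.0578], [0, 0, 0, 0, 0, 0.0578], [0, 0, 0, 0, 0, 0], [0, 0, 0, -0.0573, 0, 0]]]'
python3 jog.py '[[[0, 0, 0, -0.0573, 0, 0], [0, 0, 0, -0.0573, 0, 0], [0, 0, 0, -0.0573, 0, 0], [0, 0, 0, -0.0573, 0, 0], [0, 0, 0, -0.0573, 0, 0]]]'
python3 jog.py '[[[0, 0, 0, 0, 0, 0], [0, 0, 0, 0, 0, 0]]]'
python3 - <<'E'
from h import *
from workcell import ctrl
o=ctrl.get_obs();M=Ro.from_rotvec(o["orientation"]).as_matrix();p=np.array(o["ee_pos"]);print(p,M.round(3),o["qpos"])
for z in(42,):
  for y in(-10,10):print("bottom corner",p+M@[0,y,z])
print("down in tool axes",M.T@[0,0,-1],"fwd",M.T@[1,0,0])
E
```

```text
t: 5.98
ee_pos: [481.3, 173.0, 157.7]
orientation: [0.257, 3.131, 0.0]
ft_force: [1.4, 0.3, -1.0]
width: 19.9
grasp_force: 30.0
t: 6.4
ee_pos: [475.9, 93.8, 157.6]
orientation: [0.832, 3.029, 0.0]
ft_force: [0.2, -0.6, -1.2]
width: 19.8
grasp_force: 30.0
t: 6.82
ee_pos: [475.9, 94.8, 157.5]
orientation: [-1.694, -2.646, 0.0]
ft_force: [0.6, -0.7, -1.2]
width: 19.6
grasp_force: 30.0
t: 7.23
ee_pos: [479.7, 95.3, 158.2]
orientation: [2.074, 2.243, 0.138]
ft_force: [1.0, 0.5, -0.6]
width: 19.8
grasp_force: 30.0
t: 7.65
ee_pos: [479.0, 82.3, 159.5]
orientation: [1.874, 1.999, 0.453]
ft_force: [0.1, -0.3, -0.6]
width: 19.9
grasp_force: 30.0
t: 7.82
ee_pos: [480.1, 82.6, 159.9]
orientation: [1.876, 1.999, 0.453]
ft_force: [-0.0, 0.9, -1.1]
width: 19.5
grasp_force: 30.0
[480.13532692  82.57002105 159.88983821] [[-0.053  0.882  0.469]
 [ 0.998  0.066 -0.013]
 [-0.042  0.467 -0.883]] [ 0.21263049  0.24434809  2.28042382 -0.67238288  0.17933625  0.78689689]
bottom corner [490.99459491  81.38178864 118.12065815]
bottom corner [508.63212741  82.70739042 127.45662234]
down in tool axes [ 0.04208637 -0.46679821  0.88336186] fwd [-0.05270953  0.88187662  0.46852462]
```

The arm's wrist (q5 near its limit) can't tilt that way at this radius. I'll tilt the other way, with the profile leaning away from the robot, and compute the turn.

```bash
python3 - <<'E'
from h import *
from workcell import ctrl
o=ctrl.get_obs();M=Ro.from_rotvec(o["orientation"]);p=np.array(o["ee_pos"])
a=.074;T0=Ro.from_matrix(np.array([[-np.sin(a),np.cos(a),0],[np.cos(a),np.sin(a),0],[0,0,-1]]).T)
print("to vertical",(M.inv()*T0).as_rotvec())
T=T0*Ro.from_rotvec([.72,0,0])
print(T.as_matrix().round(3));c=T.apply([0,10,42.6]);print("corner off",c)
tgt=np.array([440,100,1])-c;print("tcp target",tgt,"tool-down",T.inv().apply([0,0,-1]))
print("dW in vertical-tool axes to be above target",T0.inv().apply([tgt[0]-p[0],tgt[1]-p[1],0]))
E
```

```text
to vertical [ 0.48559761  0.04642091 -0.01056393]
[[-0.074  0.75  -0.658]
 [ 0.997  0.056 -0.049]
 [-0.    -0.659 -0.752]]
corner off [-20.51543004  -1.52091902 -38.62077078]
tcp target [460.51543004 101.52091902  39.62077078] tool-down [5.55111512e-17 6.59384672e-01 7.51805729e-01]
dW in vertical-tool axes to be above target [ 20.34958174 -18.16511521   0.        ]
```

To row units: 20 mm is 0.08, -18 mm is -0.072, 0.1214 rad is 0.058.

```bash

python3 jog.py '[[[0, 0, 0, 0.058, 0.0055, -0.0012], [0, 0, 0, 0.058, 0.0055, -0.0012], [0, 0, 0, 0.058, 0.0055, -0.0012], [0, 0, 0, 0.058, 0.0055, -0.0012], [0.08, -0.072, 0, 0, 0, 0]]]'
python3 jog.py '[[[0, 0, 0, 0.0573, 0, 0], [0, 0, 0, 0.0573, 0, 0], [0, 0, 0, 0.0573, 0, 0], [0, 0, 0, 0.0573, 0, 0], [0, 0, 0, 0.0573, 0, 0]]]'
python3 jog.py '[[[0, 0, 0, 0.0573, 0, 0], [0, 0, 0, 0, 0, 0], [0, 0, 0, 0, 0, 0]]]'
python3 - <<'E'
from h import *
from workcell import ctrl
o=ctrl.get_obs();M=Ro.from_rotvec(o["orientation"]).as_matrix();p=np.array(o["ee_pos"]);print(p,M.round(3),o["qpos"].round(2),o["width"],o["grasp_force"])
print("corner",p+M@[0,10,42.6],"down",M.T@[0,0,-1])
E
```

```text
t: 8.23
ee_pos: [471.8, 94.7, 159.7]
orientation: [2.082, 2.201, 0.113]
ft_force: [2.2, 0.5, -0.1]
width: 19.5
grasp_force: 30.0
t: 8.65
ee_pos: [465.1, 96.0, 157.6]
orientation: [-1.92, -2.019, 0.515]
ft_force: [-0.5, 0.4, -1.1]
width: 19.8
grasp_force: 30.0
t: 8.9
ee_pos: [464.6, 94.8, 155.1]
orientation: [-1.856, -1.942, 0.621]
ft_force: [0.6, -0.5, 0.2]
width: 19.7
grasp_force: 30.0
[464.58684838  94.79767767 155.11598715] [[-0.054  0.829 -0.556]
 [ 0.998  0.029 -0.053]
 [-0.028 -0.558 -0.829]] [0.16 0.61 1.68 0.03 1.45 0.1 ] 19.686553887172234 29.990124106407166
corner [449.19764732  92.81388314 114.2014781 ] down [0.02817394 0.55780355 0.82949468]
```

```bash
cat >> h.py <<'E'
def T0(a=.074): return Ro.from_matrix(np.array([[-np.sin(a),np.cos(a),0],[np.cos(a),np.sin(a),0],[0,0,-1]]).T)
E
python3 - <<'E'
from h import *
from workcell import ctrl
o=ctrl.get_obs();M=Ro.from_rotvec(o["orientation"]);T=T0()*Ro.from_rotvec([.73,0,0]);print((M.inv()*T).as_rotvec().round(4))
c=T.apply([0,10,42.6]);p=np.array(o["ee_pos"]);print("lower by",p[2]+c[2]-1,"down",T.inv().apply([0,0,-1]))
E
```

```text
[ 0.1377  0.0099 -0.0333]
lower by 115.70286125646201 down [5.55111512e-17 6.66869635e-01 7.45174402e-01]
```

To row units: 29.81 mm is 0.1192, 26.67 mm is 0.1067, 0.069 rad is 0.0329.

```bash

python3 jog.py '[[[0, 0, 0, 0.0329, 0.0024, -0.008], [0, 0, 0, 0.0329, 0.0024, -0.008], [0, 0.1067, 0.1192, 0, 0, 0], [0, 0.1067, 0.1192, 0, 0, 0], [0, 0.06, 0.0672, 0, 0, 0]]]'
python3 jog.py '[[[0, 0, 0, 0, 0, 0], [0, 0, 0, 0, 0, 0]]]'
python3 - <<'E'
from h import *
from workcell import ctrl
o=ctrl.get_obs();M=Ro.from_rotvec(o["orientation"]);p=np.array(o["ee_pos"]);print(p,M.as_matrix().round(3))
print("corner",p+M.apply([0,10,42.6]),"down",M.inv().apply([0,0,-1]))
E
```

```text
t: 9.32
ee_pos: [462.7, 93.8, 52.1]
orientation: [-1.739, -1.871, 0.715]
ft_force: [-0.1, 0.2, -1.3]
width: 19.7
grasp_force: 30.0
t: 9.48
ee_pos: [463.1, 93.5, 54.6]
orientation: [-1.739, -1.869, 0.719]
ft_force: [0.5, -0.1, -0.2]
width: 19.8
grasp_force: 30.0
[463.06499313  93.48237465  54.56630528] [[-0.073  0.743 -0.666]
 [ 0.997  0.052 -0.052]
 [-0.003 -0.667 -0.745]]
corner [442.1422164   91.80887198  16.1710347 ] down [0.00349498 0.66749139 0.74460931]
```

To row units: 5.6 mm is 0.0224, 5 mm is 0.02.

```bash

python3 jog.py '[[[0, 0.02, 0.0224, 0, 0, 0], [0, 0.0132, 0.0148, 0, 0, 0], [0, 0.0052, 0.006, 0, 0, 0], [0, 0, 0, 0, 0, 0]]]'
python3 jog.py '[[[0, 0, 0, 0, 0, 0], [0, 0, 0, 0, 0, 0], [0, 0, 0, 0, 0, 0], [0, 0, 0, 0, 0, 0]]]' 36
python3 jog.py '[[[0, 0, -0.024, 0, 0, 0], [0, 0, -0.048, 0, 0, 0], [0, 0, -0.1, 0, 0, 0], [0, 0, -0.12, 0, 0, 0], [0, 0, -0.12, 0, 0, 0]]]'
python3 jog.py '[[[0, 0, -0.12, 0, 0, 0], [0, 0, 0, -0.0573, 0, 0], [0, 0, 0, -0.0573, 0, 0], [0, 0, 0, -0.0573, 0, 0], [0, 0, 0, -0.0573, 0, 0]]]'
python3 jog.py '[[[0, 0, 0, -0.0573, 0, 0], [0, 0, 0, -0.0573, 0, 0], [0, 0, 0, 0, 0, 0], [0, 0, 0, 0, 0, 0]]]' 88
python3 - <<'E'
from h import *
from workcell import ctrl
snap("wrist","w2")
o=ctrl.get_obs();M=Ro.from_rotvec(o["orientation"]);p=np.array(o["ee_pos"]);print(p,M.as_matrix().round(3))
print((M.inv()*T0()).as_rotvec().round(4))
E
```

```text
t: 9.82
ee_pos: [464.2, 93.0, 40.1]
orientation: [-1.742, -1.87, 0.72]
ft_force: [-0.5, -0.1, -0.9]
width: 19.5
grasp_force: 30.0
t: 10.15
ee_pos: [464.0, 92.9, 39.8]
orientation: [-1.742, -1.869, 0.721]
ft_force: [0.6, 0.0, 0.3]
width: 36.1
grasp_force: 0.1
t: 10.57
ee_pos: [533.5, 98.4, 117.9]
orientation: [-1.741, -1.869, 0.722]
ft_force: [1.2, 0.0, -0.6]
width: 36.1
grasp_force: 0.0
t: 10.98
ee_pos: [554.2, 100.1, 140.3]
orientation: [-2.022, -2.173, 0.271]
ft_force: [-0.5, 0.0, -0.1]
width: 36.1
grasp_force: 0.0
t: 11.32
ee_pos: [551.8, 99.9, 139.9]
orientation: [-2.136, -2.298, 0.022]
ft_force: [0.5, 0.3, 0.1]
width: 59.0
grasp_force: 0.0
[553.20238921 100.06219055 139.73454968] [[-0.073  0.997 -0.012]
 [ 0.997  0.073 -0.007]
 [-0.006 -0.013 -1.   ]]
[-0.0127  0.0062 -0.0011]
```

View pics/w2.png

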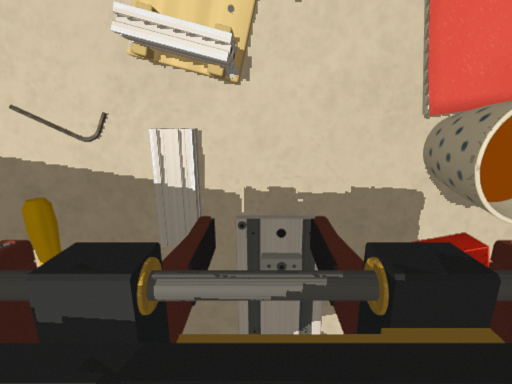

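The profile lies flat on the desk at about (175,128…), beside the jig at (280,215…). I'll back off and up to see both.

To row units: -40 mm is -0.16, -35 mm is -0.14, -0.0127 rad is -0.0061.

```bash

python3 jog.py '[[[0, 0, -0.16, -0.0061, 0.003, 0], [0, 0, -0.16, 0, 0, 0], [-0.14, -0.016, -0.056, 0, 0, 0], [-0.14, -0.016, -0.056, 0, 0, 0], [-0.14, -0.016, -0.056, 0, 0, 0]]]'
python3 jog.py '[[[-0.14, -0.016, -0.056, 0, 0, 0], [-0.144, -0.02, -0.056, 0, 0, 0], [-0.144, -0.02, 0, 0, 0, 0], [-0.144, -0.02, 0, 0, 0, 0], [0, 0, 0, 0, 0, 0]]]'
python3 jog.py '[[[0, 0, 0, 0, 0, 0], [0, 0, 0, 0, 0, 0]]]'
python3 - <<'E'
from h import *
from workcell import ctrl
d=snap("wrist","w3")
c=d["img"][20:280,100:420,::-1]
cv2.imwrite("pics/w3c.png",cv2.resize(c,None,fx=2.3,fy=2.3,interpolation=cv2.INTER_CUBIC))
o=ctrl.get_obs();M=Ro.from_rotvec(o["orientation"]);p=np.array(o["ee_pos"]);print(p,M.as_matrix().round(3))
E
```

```text
t: 11.78
ee_pos: [550.0, -6.3, 262.3]
orientation: [2.137, 2.303, 0.001]
ft_force: [1.0, 0.5, -0.5]
width: 87.6
grasp_force: 0.0
t: 12.2
ee_pos: [541.0, -155.2, 289.5]
orientation: [2.143, 2.295, -0.001]
ft_force: [0.1, 0.8, 0.4]
width: 88.0
grasp_force: 0.0
t: 12.37
ee_pos: [540.6, -149.5, 288.5]
orientation: [-2.14, -2.299, -0.001]
ft_force: [-0.1, 0.0, -1.4]
width: 88.1
grasp_force: 0.0
[ 540.40104285 -148.83286328  288.38795336] [[-0.073  0.997  0.   ]
 [ 0.997  0.073  0.001]
 [ 0.001  0.    -1.   ]]
```

View pics/w3c.png

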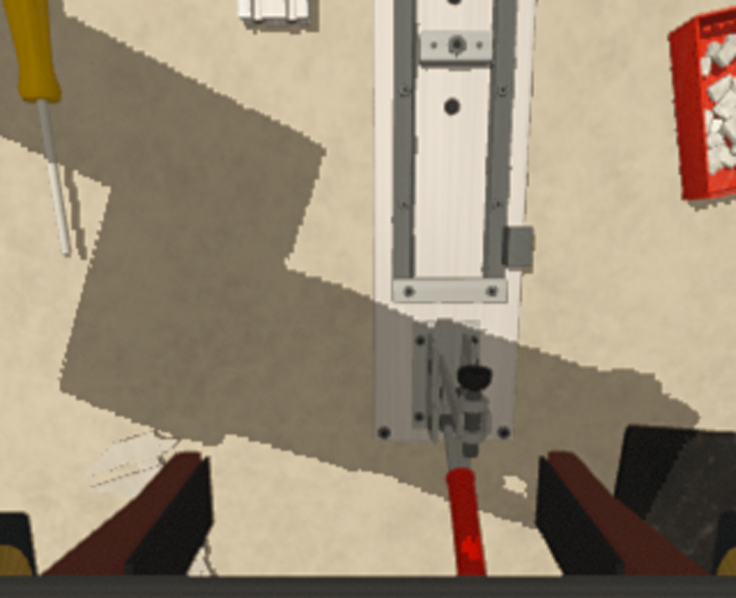

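The crop shows the jig clearly: datum block channel edge at y≈279 (x 393–508), stop face top edge at y≈62 (x 420–491), clamp open, red handle from (458,470) to (468,575). I'll fit the jig pose, then the profile from w2.

```bash
python3 - <<'E'
from h import *
from scipy.optimize import least_squares
d=load("w3")
px=lambda p:np.array([100+(p[0]+.5)/2.3-.5,20+(p[1]+.5)/2.3-.5])
O=[((393,279),(-36,0,27)),((508,281),(36,0,27)),((420,62),(-21,124,27)),((491,64),(21,124,27)),((414,100),(-22,None,16)),((414,230),(-22,None,16)),((375,150),(-48,None,12)),((375,400),(-48,None,12)),((488,100),(22,None,16)),((485,230),(22,None,16))]
def W(s,X): 
    c,n=np.cos(s[2]),np.sin(s[2]);return np.array([s[0]+c*X[0]-n*X[1],s[1]+n*X[0]+c*X[1],X[2]])
def res(s):
    r=[]
    for p,X in O:
        q=px(p);w=ray(d,*q,X[2])[:2]-s[:2];c,n=np.cos(s[2]),np.sin(s[2])
        l=np.array([c*w[0]+n*w[1],-n*w[0]+c*w[1]])
        r.append(l[0]-X[0])
        if X[1] is not None:r.append(l[1]-X[1])
    return np.array(r)
f=least_squares(res,[590,-107,.07]);print("seat",f.x,res(f.x).round(1))
# plate -y end
for p in((384,433),(503,433)):print(ray(d,*px(p),12))
# handle grip line
for p in ((458,475),(470,570)):print("handle",px(p))
import pickle;pickle.dump(f.x,open("seat.pkl","wb"))
d=load("w2");c=d["img"][110:265,130:230,::-1];cv2.imwrite("pics/w2c.png",cv2.resize(c,None,fx=3.8,fy=3.8,interpolation=cv2.INTER_CUBIC))
E
```

```text
seat [ 5.85536146e+02 -1.09563296e+02  7.91699670e-02] [ 0.1  1.3 -0.2 -0.4  0.6  0.2 -0.5 -1.1 -1.  -0.4  1.5  0.4 -0.7  0.2]
[ 552.30381538 -216.49546249   12.        ]
[ 633.73138556 -210.64641753   12.        ]
handle [298.84782609 226.23913043]
handle [304.06521739 267.54347826]
```

View pics/w2c.png

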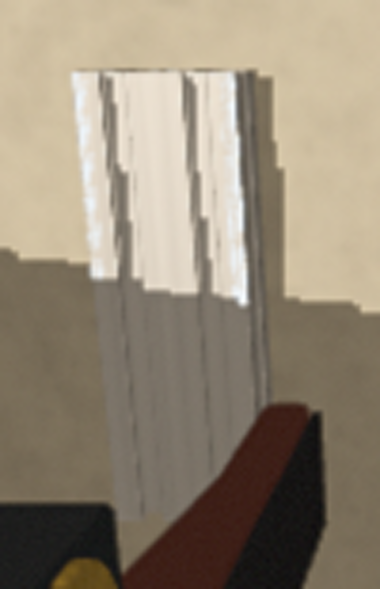

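Profile corners in this crop (top face, z=20): (73,71), (237,71), left-edge end about (118,520), and right edge through (250,300).

```bash
python3 - <<'E'
from h import *
d=load("w2");g=lambda x,y,z=20:ray(d,130+(x+.5)/3.8-.5,110+(y+.5)/3.8-.5,z)[:2]
A,B,C,D=g(73,71),g(237,71),g(118,520),g(250,300)
print(A,B,C,D);print("width",np.linalg.norm(A-B),"len",np.linalg.norm(A-C))
for P,Q in((A,C),(B,D)):v=P-Q;print("yaw",np.arctan2(-v[0],v[1]))
yaw=np.arctan2(-(A-C)[0],(A-C)[1]);u=np.array([-np.sin(yaw),np.cos(yaw)])
print("centre",(A+B)/2-60*u,"end",(A+B)/2-120*u)
d3=load("w3");h=lambda x,y:ray(d3,100+(x+.5)/2.3-.5,20+(y+.5)/2.3-.5,20)[:2]
print("near end w3",h(240,19),h(308,17),(h(240,19)+h(308,17))/2)
E
```

```text
[441.2910484  150.93067879] [481.21788917 153.87067701] [449.73404929  31.88941223] [485.01105719  96.60030146]
width 40.03493728306745 len 119.34030085620967
yaw 0.07080642379441389
yaw 0.06613604267350555
centre [465.49930519  92.55102156] end [469.74414159  32.70136522]
near end w3 [450.45419033  29.25037449] [489.42252283  33.09608338] [469.93835658  31.17322893]
```

All consistent: 40 mm wide, 119 mm long, both views agree. The centre is (465.6,92). Regrasp across the 40 mm width.

Units first: shifts go in shares of 250 mm and turns go in shares of 120 degrees. So 35.1 mm is 0.1404, -8.1 mm is -0.0324.

```bash

python3 jog.py '[[[0.1404, -0.0324, 0, 0, 0, 0], [0.1404, -0.0324, 0, 0, 0, 0], [0.1404, -0.0324, 0, 0, 0, 0], [0.1404, -0.0324, 0, 0, 0, 0], [0.1404, -0.0324, 0, 0, 0, 0]]]' 62
python3 jog.py '[[[0.14, -0.0328, 0, 0, 0, 0], [0.14, -0.0328, 0, 0, 0, 0], [0, 0, 0.16, 0, 0, 0], [0, 0, 0.16, 0, 0, 0], [0, 0, 0.16, 0, 0, 0]]]'
python3 jog.py '[[[0, 0, 0.16, 0, 0, 0], [0, 0, 0.16, 0, 0, 0], [0, 0, 0.1, 0, 0, 0], [0, 0, 0, 0, 0, 0], [0, 0, 0, 0, 0, 0]]]'
python3 jog.py '[[[0, 0, 0, 0, 0, 0]]]'
python3 - <<'E'
from h import *
from workcell import ctrl
o=ctrl.get_obs();M=Ro.from_rotvec(o["orientation"]);print(o["ee_pos"],M.as_matrix().round(3))
print((M.inv()*T0(.072)).as_rotvec().round(4))
E
```

```text
t: 12.83
ee_pos: [485.7, 25.5, 288.5]
orientation: [2.137, 2.303, 0.001]
ft_force: [0.9, 0.3, -0.0]
width: 62.6
grasp_force: 0.0
t: 13.25
ee_pos: [465.5, 93.9, 168.1]
orientation: [2.132, 2.304, 0.005]
ft_force: [0.4, -0.5, -1.5]
width: 62.0
grasp_force: 0.0
t: 13.67
ee_pos: [464.6, 92.3, 62.6]
orientation: [-2.136, -2.302, 0.003]
ft_force: [0.7, 0.1, 0.5]
width: 62.1
grasp_force: 0.0
t: 13.75
ee_pos: [466.4, 92.2, 64.6]
orientation: [2.136, 2.301, 0.004]
ft_force: [-0.1, -0.2, -0.5]
width: 62.0
grasp_force: 0.0
[466.40634381  92.20680413  64.57572513] [[-0.074  0.997  0.003]
 [ 0.997  0.074  0.   ]
 [ 0.     0.003 -1.   ]]
[ 0.003  -0.0001  0.0022]
```

To row units: 20 mm is 0.08, 12 mm is 0.048, 0.003 rad is 0.0014.

```bash

python3 jog.py '[[[0, 0, 0.08, 0.0014, 0, 0], [0, 0, 0.048, 0, 0, 0], [0, 0, 0.0304, 0, 0, 0], [0, 0, 0, 0, 0, 0], [0, 0, 0, 0, 0, 0]]]'
python3 jog.py '[[[0, 0, 0, 0, 0, 0], [0, 0, 0, 0, 0, 0], [0, 0, 0, 0, 0, 0], [0, 0, 0, 0, 0, 0], [0, 0, 0, 0, 0, 0]]]' 30
python3 - <<'E'
from h import *
from workcell import ctrl
o=ctrl.get_obs();M=Ro.from_rotvec(o["orientation"]);p=np.array(o["ee_pos"]);print(p,o["width"])
snap("top","t2")
E
python3 jog.py '[[[0, 0, -0.04, 0, 0, 0], [0, 0, -0.1, 0, 0, 0], [0, 0, -0.12, 0, 0, 0], [0, 0, 0, 0, 0, 0], [0, 0, 0, 0, 0, 0]]]'
python3 - <<'E'
from h import *
from workcell import ctrl
o=ctrl.get_obs();M=Ro.from_rotvec(o["orientation"]);p=np.array(o["ee_pos"]);print(p,o["width"])
T=T0(.0785);print("rot",(M.inv()*T).as_rotvec().round(4))
tg=np.array([580.6,-47.8,37]);print("move",M.inv().apply(tg-p))
E
```

```text
t: 14.17
ee_pos: [466.3, 91.5, 25.0]
orientation: [2.139, 2.301, 0.001]
ft_force: [-0.0, -0.4, -0.0]
width: 62.1
grasp_force: 0.0
t: 14.58
ee_pos: [465.7, 91.3, 24.3]
orientation: [-2.139, -2.301, 0.001]
ft_force: [-1.2, -0.1, 6.5]
width: 39.7
grasp_force: 30.0
[465.74893806  91.30353821  24.30809526] 39.74800763598611
t: 15.05
ee_pos: [466.7, 91.5, 90.5]
orientation: [2.138, 2.3, 0.003]
ft_force: [-0.2, 0.4, -0.6]
width: 39.4
grasp_force: 30.0
[466.73505188  91.48840224  90.48661005] 39.41360017651301
rot [ 0.0025 -0.0002 -0.0056]
move [-147.22241338  103.28401094   53.71477399]
```

To row units: -29.5 mm is -0.118, 20.7 mm is 0.0828, -0.0056 rad is -0.0027.

```bash

python3 jog.py '[[[-0.118, 0.0828, 0, 0.0012, 0, -0.0027], [-0.118, 0.0828, 0, 0, 0, 0], [-0.118, 0.0828, 0, 0, 0, 0], [-0.118, 0.0828, 0, 0, 0, 0], [-0.118, 0.0828, 0, 0, 0, 0]]]'
python3 jog.py '[[[0, 0, 0.08, 0, 0, 0], [0, 0, 0.04, 0, 0, 0], [0, 0, 0, 0, 0, 0], [0, 0, 0, 0, 0, 0]]]'
python3 - <<'E'
from h import *
from workcell import ctrl
d=snap("wrist","w4")
P=[];M=[]
for i in range(1):
    o=ctrl.get_obs();R=Ro.from_rotvec(o["orientation"]);p=np.array(o["ee_pos"])
print(p);T=T0(.0785);print("rot",(R.inv()*T).as_rotvec().round(4),"move",R.inv().apply(np.array([580.6,-48.3,37])-p))
c=d["img"][90:290,180:380,::-1];cv2.imwrite("pics/w4c.png",cv2.resize(c,None,fx=3,fy=3,interpolation=cv2.INTER_CUBIC))
E
```

```text
t: 15.47
ee_pos: [580.1, -49.1, 87.2]
orientation: [-2.129, -2.304, 0.006]
ft_force: [0.1, 0.4, -0.9]
width: 39.9
grasp_force: 30.0
t: 15.8
ee_pos: [577.8, -47.0, 56.9]
orientation: [-2.128, -2.303, 0.009]
ft_force: [0.1, 0.8, -1.0]
width: 39.9
grasp_force: 30.0
[578.56541462 -46.86357888  57.73930515]
rot [-0.0065 -0.0005  0.001 ] move [-1.60345503  2.04896774 20.72564317]
```

View pics/w4c.png

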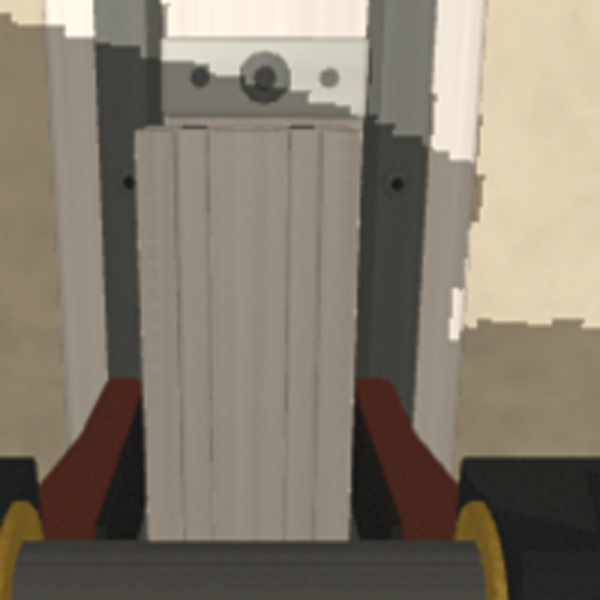

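The profile's far end is at crop y≈129 (x 137–362), and the stop's face top edge is at y≈117 (x 162–367). I'll measure the relative offset.

```bash
python3 - <<'E'
from h import *
d=load("w4");g=lambda x,y,z:ray(d,180+(x+.5)/3-.5,90+(y+.5)/3-.5,z)[:2]
a=.079;J=lambda p:np.array([np.cos(a)*(p[0]-585.5)+np.sin(a)*(p[1]+109.6),-np.sin(a)*(p[0]-585.5)+np.cos(a)*(p[1]+109.6)])
for n,x,y,z in(("stopL",162,117,27),("stopR",367,117,27),("profL",137,130,53),("profR",362,128,53),("railL",160,60,17),("railR",370,60,17)):print(n,J(g(x,y,z)).round(1))
print("tcp",J(np.array([578.3,-46.9])))
E
```

```text
stopL [-20.4 125.5]
stopR [ 21.  125.5]
profL [-22.  124.1]
profR [ 16.9 124.5]
railL [-21.7 136.9]
railR [ 22.6 136.8]
tcp [-2.22939473 63.07265492]
```

Both estimates agree: shift about −1.1 lengthwise and +2.4 across. Lower.

To row units: 8 mm is 0.032, 2.4 mm is 0.0096, -0.0065 rad is -0.0031.

```bash

python3 jog.py '[[[-0.0044, 0.0096, 0, -0.0031, 0, 0.0005], [0, 0, 0.032, 0, 0, 0], [0, 0, 0.024, 0, 0, 0], [0, 0, 0, 0, 0, 0], [0, 0, 0, 0, 0, 0]]]'
python3 jog.py '[[[0, 0, 0.012, 0, 0, 0], [0, 0, 0.008, 0, 0, 0], [0, 0, 0.006, 0, 0, 0], [0, 0, 0, 0, 0, 0], [0, 0, 0, 0, 0, 0]]]'
python3 jog.py '[[[0, 0, 0, 0, 0, 0]]]'
```

```text
t: 16.27
ee_pos: [582.1, -48.4, 44.1]
orientation: [2.133, 2.305, 0.002]
ft_force: [0.1, -1.2, -0.9]
width: 39.7
grasp_force: 30.0
t: 16.68
ee_pos: [582.4, -48.7, 37.8]
orientation: [2.133, 2.305, 0.003]
ft_force: [-0.0, -0.2, -1.1]
width: 39.5
grasp_force: 30.0
t: 16.77
ee_pos: [582.5, -48.7, 38.0]
orientation: [2.133, 2.304, 0.003]
ft_force: [-0.4, 0.5, -0.6]
width: 39.6
grasp_force: 30.0
```

No contact forces, and it's down between the rails. Set down the last millimetre, release, and retreat.

To row units: 0.6 mm is 0.0024.

```bash

python3 jog.py '[[[0, 0, 0.0024, 0, 0, 0], [0, 0, 0.0024, 0, 0, 0], [0, 0, 0, 0, 0, 0]]]'
python3 jog.py '[[[0, 0, 0, 0, 0, 0], [0, 0, 0, 0, 0, 0], [0, 0, 0, 0, 0, 0], [0, 0, 0, 0, 0, 0]]]' 56
python3 jog.py '[[[0, 0, -0.04, 0, 0, 0], [0, 0, -0.16, 0, 0, 0], [0, 0, -0.16, 0, 0, 0], [0, 0, -0.16, 0, 0, 0], [0, 0, -0.16, 0, 0, 0]]]'
python3 jog.py '[[[0, 0, -0.16, 0, 0, 0], [0, 0, -0.14, 0, 0, 0], [-0.16, 0, 0, 0, 0, 0], [-0.16, 0, 0, 0, 0, 0], [-0.08, 0, 0, 0, 0, 0]]]'
python3 jog.py '[[[0, 0, 0, 0, 0, 0], [0, 0, 0, 0, 0, 0]]]' 0
python3 - <<'E'
from h import *
from workcell import ctrl
d=snap("wrist","w5")
o=ctrl.get_obs();print(o["ee_pos"],o["qpos"].round(2))
c=d["img"][20:280,100:420,::-1]
cv2.imwrite("pics/w5c.png",cv2.resize(c,None,fx=2.3,fy=2.3,interpolation=cv2.INTER_CUBIC))
E
```

```text
t: 17.02
ee_pos: [582.5, -48.7, 36.7]
orientation: [2.132, 2.304, 0.003]
ft_force: [-1.1, -0.6, -0.5]
width: 39.7
grasp_force: 30.0
t: 17.35
ee_pos: [582.9, -48.7, 36.9]
orientation: [2.132, 2.304, 0.004]
ft_force: [-0.3, 0.4, 0.1]
width: 55.7
grasp_force: 0.0
t: 17.77
ee_pos: [581.7, -48.6, 209.3]
orientation: [2.132, 2.304, 0.003]
ft_force: [-0.2, 0.8, -1.4]
width: 56.1
grasp_force: 0.0
t: 18.18
ee_pos: [590.1, -151.2, 284.1]
orientation: [2.13, 2.302, 0.004]
ft_force: [0.2, -0.1, -0.1]
width: 55.7
grasp_force: 0.0
t: 18.35
ee_pos: [589.4, -149.1, 282.3]
orientation: [2.135, 2.302, 0.004]
ft_force: [0.1, -0.4, 0.1]
width: 46.1
grasp_force: 0.0
[ 589.29788824 -148.15234821  282.09128341] [-0.27  0.35  1.63  0.    1.15 -0.34]
```

View pics/w5c.png

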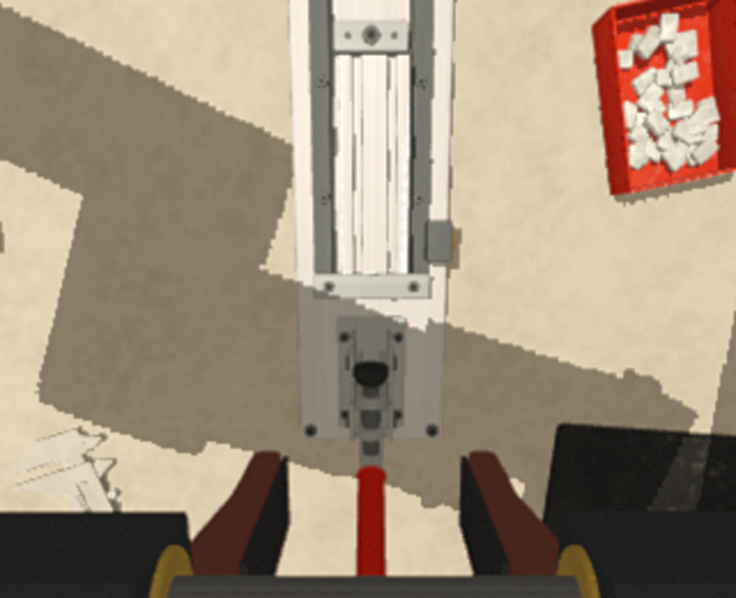

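The profile is seated between datum (y≈274) and stop (y≈54), inside the rails. Next, locate the handle from the initial side image (red pixels intersected with the jig's x=0 plane).

```bash
python3 - <<'E'
from h import *
a=.079;c,s=np.cos(a),np.sin(a);S=np.array([585.5,-109.6,0]);Rj=np.array([[c,-s,0],[s,c,0],[0,0,1]])
def plane(d,u,v):
    R=np.array(d["R"]);cam=-R.T@d["t"];w=R.T@np.array([(u-d["cx"])/d["fx"],(v-d["cy"])/d["fy"],1])
    C=Rj.T@(cam-S);W=Rj.T@w;return (C-W*C[0]/W[0])
for n,box in(("side0",(200,270,195,250)),):
    d=load(n);im=d["img"].astype(int);m=(im[...,0]>im[...,1]*1.8)&(im[...,0]>im[...,2]*1.8)&(im[...,0]>80)
    k=np.zeros_like(m);y0,y1,x0,x1=box[0],box[1],box[2],box[3];k[195:260,205:250]=m[195:260,205:250]
    v,u=np.nonzero(k);print(len(u),u.min(),u.max(),v.min(),v.max())
    P=np.array([plane(d,x,y) for x,y in zip(u,v)]);q=P[:,1:];mu=q.mean(0);U=np.linalg.svd(q-mu,full_matrices=False)[2]
    t=(q-mu)@U[0];w=(q-mu)@U[1];print("mean y,z",mu,"dir",U[0],"ang",np.arctan2(abs(U[0][1]),abs(U[0][0])),"ext",t.min(),t.max(),"thick",w.min(),w.max())
    print("ends",mu+U[0]*t.min(),mu+U[0]*t.max())
im=d["img"][190:280,195:275,::-1];cv2.imwrite("pics/s0c.png",cv2.resize(im,None,fx=6.6,fy=6.6,interpolation=cv2.INTER_CUBIC))
E
```

```text
17 222 226 209 212
mean y,z [-137.6063436   157.85313615] dir [ 0.90022634 -0.43542226] ang 0.45050728018521957 ext -19.208317031177444 21.136373498266 thick -3.3712206845716772 3.4306488863013556
ends [-154.89817648  166.2168649 ] [-118.57882351  148.64988869]
```

View pics/s0c.png

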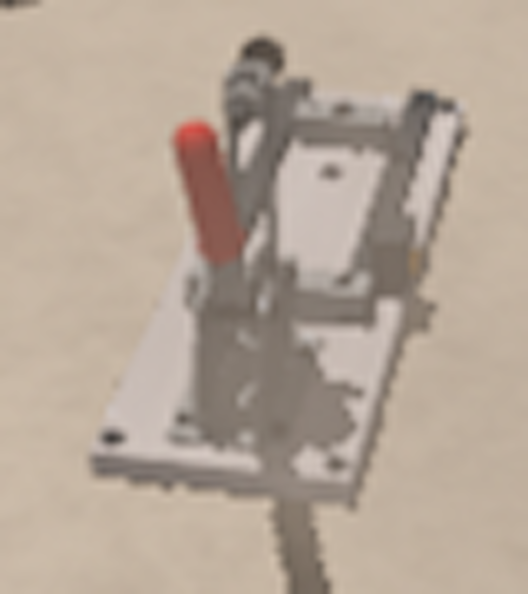

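The red grip shows from tip (195,127) to base (222,258) in this crop. I'll fit the handle pivot from the side, top and wrist views together.

```bash
python3 - <<'E'
from h import *
from scipy.optimize import least_squares
a=.079;c,s=np.cos(a),np.sin(a);S=np.array([585.5,-109.6,0]);Rj=np.array([[c,-s,0],[s,c,0],[0,0,1]])
sd,tp,w5,w3=load("side0"),load("top0"),load("w5"),load("w3")
f=lambda x,y,k,u,v:(u+(x+.5)/k-.5,v+(y+.5)/k-.5)
# (view, pixel, which, weight)
O=[(sd,f(195,128,6.6,195,190),1,1),(sd,f(222,258,6.6,195,190),0,1),(tp,f(767,62,3.8,150,155),1,.6),(tp,f(705,80,3.8,150,155),0,.6),(w5,f(371,472,2.3,100,20),0,1),(w3,f(459,475,2.3,100,20),0,1)]
def pt(p,w):
    y0,z0,an,st=p;L=109 if w else st
    d=np.array([0,-np.cos(an),np.sin(an)]);n=np.array([0,np.sin(an),np.cos(an)])
    return S+Rj@(np.array([0,y0,z0])+L*d+2*n)
for z0 in(54,61,None):
    F=lambda p:np.concatenate([k*(np.array(proj(d,pt((p[0],z0 or p[3],p[1],p[2]),w)))-q) for d,q,w,k in O])
    r=least_squares(F,[-70,1.1,45]+([] if z0 else [58]));print(z0,r.x.round(3),r.cost.round(2),r.fun.round(1))
E
```

```text
54 [-89.893   1.177  39.515] 2.75 [ 0.7  0.7 -0.2  0.4 -1.8  0.1  0.5  0.3  0.5  0.4  0.2 -0.3]
61 [-90.099   1.12   33.367] 0.59 [ 0.   0.2 -0.2  0.1 -0.5 -0.2  0.5  0.3  0.5  0.3  0.3 -0.4]
None [-90.28    1.105  31.736  62.85 ] 0.48 [-0.2  0.  -0.2 -0.  -0.1 -0.2  0.5  0.3  0.5  0.3  0.3 -0.4]
```

The fit is consistent: pivot at seat-y −90, z 61, angle 1.12. Now check where the arm and foot are, and compute the press path.

```bash
python3 - <<'E'
from h import *
from scipy.optimize import least_squares
from workcell import ctrl
a=.079;c,s=np.cos(a),np.sin(a);S=np.array([585.5,-109.6,0]);Rj=np.array([[c,-s,0],[s,c,0],[0,0,1]])
sd,w5,w3=load("side0"),load("w5"),load("w3")
f=lambda x,y,k,u,v:(u+(x+.5)/k-.5,v+(y+.5)/k-.5)
O=[(sd,f(263,52,6.6,195,190)),(w5,f(370,373,2.3,100,20)),(w3,f(475,377,2.3,100,20))]
r=least_squares(lambda p:np.concatenate([np.array(proj(d,S+Rj@p))-q for d,q in O]),[0,-60,140]);print("foot jig",r.x.round(1),r.fun.round(1))
o=ctrl.get_obs();R=Ro.from_rotvec(o["orientation"]);p=np.array(o["ee_pos"])
print("tool in jig",Rj.T@(p-S),"rot",(R.inv()*T0(.079)).as_rotvec().round(4),o["width"])
K=lambda a,s:np.array([-90-s*np.cos(a)+9.5*np.sin(a)+10,61+s*np.sin(a)+9.5*np.cos(a)+17])
for s_ in(85,):
  prev=None
  for an in np.arange(1.12,-.01,-.14):
    k=K(an,s_);print(round(an,2),k.round(1),"" if prev is None else (k-prev).round(1));prev=k
E
```

```text
foot jig [ -0.5 -35.9 138. ] [-0.5 -0.   0.2  0.   0.  -0.1]
tool in jig [  0.74357456 -38.73182934 282.09128341] rot [ 0.0028 -0.0004 -0.0024] 42.09417910757792
1.12 [-108.5  158.6] 
0.98 [-119.5  153.9] [-11.   -4.8]
0.84 [-129.7  147.6] [-10.2  -6.2]
0.7 [-138.9  140. ] [-9.2 -7.6]
0.56 [-147.   131.2] [-8.1 -8.8]
0.42 [-153.7  121.3] [-6.8 -9.9]
0.28 [-159.1  110.6] [ -5.3 -10.7]
0.14 [-162.8   99.3] [ -3.8 -11.4]
0.0 [-165.    87.5] [ -2.2 -11.8]
```

Arm and foot are at y≈−36, so there's room at y≈−98 for the closed fingers.

To row units: -29.6 mm is -0.1184, -0.7 mm is -0.0028, 0.0028 rad is 0.0013.

```bash

python3 jog.py '[[[-0.1184, -0.0028, 0, 0.0013, 0, -0.0011], [-0.1184, 0, 0, 0, 0, 0], [0, 0, 0, 0, 0, 0], [0, 0, 0, 0, 0, 0]]]' 0
python3 jog.py '[[[0, 0, 0.16, 0, 0, 0], [0, 0, 0.16, 0, 0, 0], [0, 0, 0.12, 0, 0, 0], [0, 0, 0.054, 0, 0, 0], [0, 0, 0, 0, 0, 0]]]'
python3 jog.py '[[[0, 0, 0, 0, 0, 0], [0, 0, 0, 0, 0, 0]]]'
python3 - <<'E'
from h import *
from workcell import ctrl
a=.079;c,s=np.cos(a),np.sin(a);S=np.array([585.5,-109.6,0]);Rj=np.array([[c,-s,0],[s,c,0],[0,0,1]])
o=ctrl.get_obs();print("tool in jig",Rj.T@(np.array(o["ee_pos"])-S),o["width"],o["ft_force"])
E
```

```text
t: 18.73
ee_pos: [593.5, -207.0, 281.6]
orientation: [-2.131, -2.307, -0.0]
ft_force: [-0.1, -0.3, -0.4]
width: 15.5
grasp_force: 0.0
t: 19.15
ee_pos: [591.6, -205.1, 155.0]
orientation: [-2.125, -2.305, 0.004]
ft_force: [-0.1, 0.1, 0.1]
width: 0.2
grasp_force: 0.0
t: 19.32
ee_pos: [595.1, -207.3, 160.4]
orientation: [2.128, 2.307, 0.002]
ft_force: [0.1, 0.4, 1.2]
width: 0.5
grasp_force: 0.0
tool in jig [  1.81407917 -98.12442284 160.36704489] 0.5394620257004281 [0.0910224  0.37073685 1.22237542]
```

To row units: -11 mm is -0.044, -10.4 mm is -0.0416.

```bash

python3 jog.py '[[[-0.0416, -0.0072, 0.0072, 0, 0, 0], [-0.044, 0, 0.0192, 0, 0, 0], [-0.0408, 0, 0.0248, 0, 0, 0], [-0.0368, 0, 0.0304, 0, 0, 0], [-0.0324, 0, 0.0352, 0, 0, 0]]]'
python3 jog.py '[[[-0.0272, 0, 0.0396, 0, 0, 0], [-0.0212, 0, 0.0428, 0, 0, 0], [0, 0, 0, 0, 0, 0]]]'
python3 jog.py '[[[-0.008, 0, 0.024, 0, 0, 0], [-0.0072, 0, 0.0216, 0, 0, 0], [-0.0048, 0, 0.024, 0, 0, 0], [-0.004, 0, 0.0232, 0, 0, 0], [0, 0, 0, 0, 0, 0]]]'
python3 jog.py '[[[0, 0, 0, 0, 0, 0]]]'
python3 - <<'E'
from h import *
from workcell import ctrl
a=.079;c,s=np.cos(a),np.sin(a);S=np.array([585.5,-109.6,0]);Rj=np.array([[c,-s,0],[s,c,0],[0,0,1]])
o=ctrl.get_obs();print("tool in jig",Rj.T@(np.array(o["ee_pos"])-S),o["ft_force"])
E
```

```text
t: 19.73
ee_pos: [596.0, -258.2, 128.9]
orientation: [2.131, 2.306, 0.0]
ft_force: [-0.0, 0.7, 1.3]
width: 0.4
grasp_force: 0.3
t: 19.98
ee_pos: [595.2, -269.2, 105.4]
orientation: [-2.13, -2.305, 0.002]
ft_force: [0.3, 0.8, -0.7]
width: 0.1
grasp_force: 0.0
t: 20.4
ee_pos: [597.5, -273.9, 86.9]
orientation: [-2.13, -2.308, -0.001]
ft_force: [-5.6, 4.2, 14.9]
width: 0.4
grasp_force: 7.4
t: 20.48
ee_pos: [597.4, -274.0, 86.9]
orientation: [2.131, 2.309, 0.001]
ft_force: [-4.7, 4.4, 14.7]
width: 0.7
grasp_force: 7.3
tool in jig [  -1.06893339 -164.78973656   86.90486024] [-4.70996708  4.37979017 14.70018512]
```

To row units: 1 mm is 0.004, 0.8 mm is 0.0032.

```bash

python3 jog.py '[[[0, 0, 0.004, 0, 0, 0], [0, 0, 0.0032, 0, 0, 0], [0, 0, 0, 0, 0, 0]]]'
python3 jog.py '[[[0, 0, -0.04, 0, 0, 0], [0, 0, -0.16, 0, 0, 0], [0, 0, -0.16, 0, 0, 0], [0, 0, -0.16, 0, 0, 0], [0, 0, -0.16, 0, 0, 0]]]'
python3 jog.py '[[[0, 0, -0.08, 0, 0, 0], [0.16, 0, 0, 0, 0, 0], [0.16, 0, 0, 0, 0, 0], [0, 0, 0, 0, 0, 0], [0, 0, 0, 0, 0, 0]]]'
python3 - <<'E'
from h import *
d=snap("wrist","w6");e=snap("side","s6")
A=cv2.resize(d["img"][20:270,130:400,::-1],(540,500),interpolation=cv2.INTER_CUBIC)
B=cv2.resize(e["img"][150:280,190:257,::-1],(258,500),interpolation=cv2.INTER_CUBIC)
cv2.imwrite("pics/f6.png",np.hstack([A,B]))
a=.079;c,s=np.cos(a),np.sin(a);S=np.array([585.5,-109.6,0]);Rj=np.array([[c,-s,0],[s,c,0],[0,0,1]])
for an in(0,.1,.2):
    q=np.array(proj(e,S+Rj@np.array([0,-90-109*np.cos(an)+2*np.sin(an),61+109*np.sin(an)+2])));print(an,"tip in s crop",540+(q[0]-190)*3.85,(q[1]-150)*3.85,q)
E
```

```text
t: 20.73
ee_pos: [597.6, -274.0, 86.5]
orientation: [2.13, 2.309, 0.001]
ft_force: [-8.2, 4.9, 25.4]
width: 0.5
grasp_force: 12.5
t: 21.15
ee_pos: [597.0, -274.1, 255.1]
orientation: [2.13, 2.309, -0.0]
ft_force: [-0.1, -0.1, 0.3]
width: 0.3
grasp_force: 0.0
t: 21.57
ee_pos: [590.9, -192.9, 273.8]
orientation: [2.127, 2.311, 0.0]
ft_force: [1.1, 0.2, 0.6]
width: 0.5
grasp_force: 0.0
0 tip in s crop 646.9237203975192 442.1971614497252 [217.77239491 264.85640557]
0.1 tip in s crop 646.7883623065849 424.7845601512911 [217.73723696 260.33365199]
0.2 tip in s crop 647.1617149150964 406.1539951308649 [217.83421167 255.49454419]
```

View pics/f6.png

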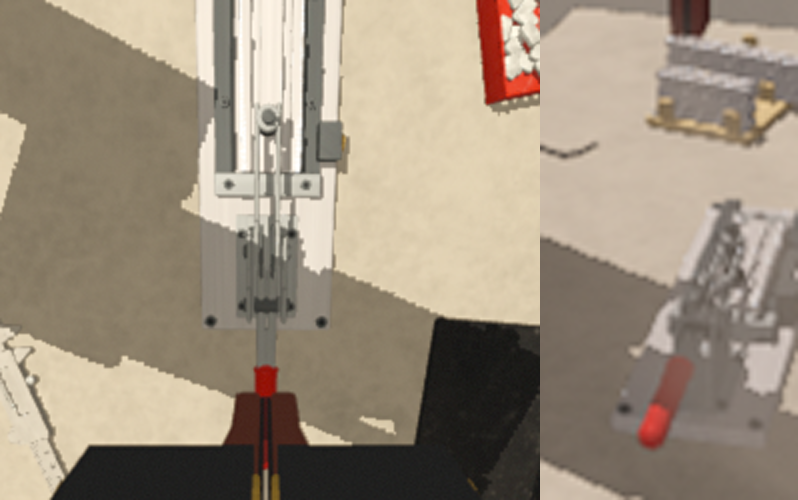

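The picture shows the handle level, with its tip at about (652,440) in the side inset against 442 predicted for angle 0. The arm is closed over the profile, with the foot at (268,120). The press ended on a hard stop (force rose 15→25 N within 0.4 mm), and the rack is intact. Open the fingers, let everything settle, and hand in.

```bash

python3 jog.py '[[[0, 0, 0, 0, 0, 0], [0, 0, 0, 0, 0, 0], [0, 0, 0, 0, 0, 0], [0, 0, 0, 0, 0, 0]]]' 30
python3 -c "
from workcell import ctrl
print(ctrl.close_job())"
```

```text
t: 22.0
ee_pos: [590.8, -195.4, 273.2]
orientation: [-2.132, -2.307, 0.0]
ft_force: [-0.7, 0.1, -0.2]
width: 23.7
grasp_force: 0.0
the job is handed in; nothing more can be done
None
```

I laid the medium profile flat in the jig between datum block and end stop, pressed the clamp handle down to its stop, and handed the job in at about 22 s; no verdict came back, and the foot's force on the profile was not measured.

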